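# Walk a power supply round to the test rail

### The job

Walk the heavy power supply round on the bench with the fingertips: push its corners in turn until its socket side (the edge with the yellow stripe on top) squarely faces the aluminium test rail while still standing at least a finger's width clear of it, then push it home so that the socket side lies flat against the rail between the two yellow marks. Never lift or tip the supply, and leave the spray bottle, screw tub, hard drive and screwdriver where they are.

Things in the scene. Friction and masses are not known exactly. Their poses are not given: they have to be found in the camera images.
- supply: Loose dark-grey steel power supply, 0.7 to 1 kg, 100 mm along own x, 125 mm along own y (too wide to grip), top at 55 mm, its sides upright from 3 mm up, on 4 small feet at x +-32, y +-36 mm. Origin on the bench under the centre (also the mass centre), z up. +x is the socket side. Pushed square near a corner, it turns about a point some 50 mm past its centre.
- socket_face (a point): Middle of the supply's socket side (black mains inlet, red switch, vent holes), 50 mm along +x from the supply's origin, 30 mm above the bench; axes as the supply's. A 12 mm yellow stripe runs along this edge on the top. At the start the supply is turned 35 to 95 degrees anticlockwise, seen from above, from facing the rail.
- rail: Fixed aluminium strip 300 mm long (own y), 35 mm high, 8 mm thick. Origin at the bench, mid-length, on the working face towards the robot; x points square into that face, away from the robot. Two yellow marks, 6 mm wide, are centred at y = +-83 mm (160 mm clear between). Behind the face, up to x = 61 mm, a flange and a black box 32 mm high. Place and turn (to 15 degrees) vary.
- spray: Bystander: upright white spray bottle with red cap, 52 mm across, 170 mm high; origin under its centre. It and the tub may swap places.
- tub: Bystander: open blue screw tub, 60 mm across, 35 mm high; origin under its centre.
- drive: Bystander: aluminium hard drive lying flat, 147 x 101 x 26 mm (x, y, z); origin under its centre.
- driver: Bystander: screwdriver lying along its own x, yellow and black handle 95 mm long, 26 mm wide, 22 mm high, reaching from 88 mm behind the origin to 8 mm ahead; thin shaft to 97 mm ahead. Origin on the bench.

How it is judged:
On the way:
1. the supply has been walked round: its socket side faces the rail, square to it within 8 degrees, while still at least 12 mm clear of it (angle between the x axis of supply and the x axis of rail, either way round below 0.14 rad and x of socket_face in the frame of rail below -0.012 m and x of rail in the frame of socket_face above 0 m), for 0.2 s.
At the end, for the whole second after the job is handed in: The supply stands at rest on the bench with its socket side against the rail (middle within 5 mm of the rail's face, parallel within 3.4 degrees), between the yellow marks (middle within 18 mm of the rail's middle), and the four bystanders within 25 mm of where they stood, upright (angle between the x axis of supply and the x axis of rail, either way round below 0.06 rad and x of socket_face in the frame of rail between -0.005 and 0.005 m and y of socket_face in the frame of rail between -0.018 and 0.018 m and height (world z) of supply below 0.004 m and angle between supply's own z axis and vertical below 0.03 rad and linear speed of supply below 0.01 m/s and distance of each of spray, tub, drive, driver from where it was at the start of the episode below 0.025 m and angle between each of spray, tub's own z axis and vertical below 0.1 rad); the robot touches nothing.
It fails at once if the supply is lifted more than 10 mm or tipped more than 9 degrees (height (world z) of supply above 0.01 m or angle between supply's own z axis and vertical above 0.15 rad).
It fails at once if a bystander is moved more than 25 mm, or the spray bottle or tub is tipped (distance of any of spray, tub, drive, driver from where it was at the start of the episode above 0.025 m or angle between any of spray, tub's own z axis and vertical above 0.3 rad).
It also fails if it takes over 72 s, if anything falls off the work surface, if the arm or the gripper's body presses on something with over 40 N, if the wrist force passes 120 N, or if a joint passes its speed limit or range.

### The arm

A 6-joint arm with a two-finger parallel gripper is mounted at the origin on the work surface. World frame = base frame: x ahead of the robot, y to its left, z up, the work surface at z = 0. Lengths are in m, angles in rad, forces in N, time in s.
With the tool pointing down it reaches from about 0.4 to 0.825 m from the base axis. Payload 7 kg.
Tool frame: the origin (TCP) lies at the very end of the fingers, on their centre line; the grasp point (between the pads) lies 19 mm behind it; z points along the fingers, y is the line along which they close (so a half turn about z gives the same grasp; the last joint's range is limited). The gripper opens to 88 mm and grips with 3 to 60 N. Pads are 19 mm wide; open, the fingers measure 130 mm over their backs; the gripper's body (78 mm by 193 mm) begins 47 mm behind the grasp point.
Start: joints at [1.516, 0.359, 0.012, 0, -1.224, -0.288], TCP at [0.227, 0.636, 0.227] pointing down, gripper open.
Joint ranges: [-3.07, 3.07], [-1.43, 2.12], [-1.02, 1.25], [-3.03, 1.67], [-3.05, -0], [-3.03, 3.03]. Speed limits (rad/s): [2.39, 2.39, 3.01, 3.14, 3.14, 3.14].

### API

Orientations are given as [roll, pitch, yaw] about the fixed x, y, z axes, in that order (R = Rz(yaw) Ry(pitch) Rx(roll)).
In Python, from station import arm, grab_frame gives the robot as it stands.
- The arm moves only by the tool jog_arm, never from a script. Its argument "deltas" is a list that holds one entry, the list of rows, each a list of 4 numbers: the shift along the tool's x, y, z in units of 60 mm (1.0 is 60 mm), then the turn about the tool's z in units of 5 degrees (1.0 is 5 degrees). A call has 1 to 8 rows; each row is the pose to reach, as a shift and turn from the pose commanded when the call began, along the tool's axes at that moment; what a row does not reach only later rows make up. A row lasts 1/8 s, in which the tool goes at most 62.5 mm and 10.7 degrees, less where a joint would pass 70% of its speed; a pose out of reach is approached as far as the arm can. A call with a gripper value outside its range is refused whole. "grip" is the finger opening in mm, from 0 to 87.6, set as the call begins (left out, the last holds). The fingers move at their own pace and stop on an object; "squeeze" is the grip in N (left out, the last holds). Time passes only in rows, so rows that repeat a pose let the fingers close. It gives the time, the measured TCP pose, the force, the opening and the grip force at its end, in the units of the state.
- arm.get_state(): the state, without advancing time (a new reading comes with each control period).
- grab_frame(name): name is "scene" or "top" or "wrist"; returns a dict with "img" (384x512x3 uint8, red, green, blue), "vfov" (degrees; the focal length in pixels is half the picture's height over the tangent of half this angle, whatever the lens; pixels are square), "cx", "cy" (the principal point, pixels), "xyz" and "rotation" of the camera in the world. Camera axes: x right, y down, z forward; pixel columns grow to the right and rows downward; lengths in m; the calibration is good to about 2 mm. A picture is of the moment at which its call begins. There is no depth.
- arm.job_done(): hands the job in; it is judged then, once.
The state is a dict: "t": time; "q": joint angles; "qd": joint speeds; "joint_efforts": joint torques, N m; "eef_pos": TCP position; "ee_rot": TCP orientation; "force": force on the tool from outside, world axes, zero at the start; "moment": the same for the moment, N m; "width": finger opening in m; "gripper_force": force on a finger pad.
Only numpy, scipy, OpenCV 4.12 (cv2) and the standard library are available. Lean on these libraries where they do the work, as an engineer would, in place of code of your own. Each camera call takes 0.05 s, during which the arm holds its last target. There are 200 camera calls.

## Working session

There is one attempt and no reset: what is moved stays moved. The work goes in short steps, Python scripts to look and compute and a tool call to move; the robot and the scene stay as the last step left them, time stands still between calls to the robot, and variables do not carry over. Pictures are saved under pics/ and viewed, at most 10 in all, crops included, and the job is handed in when it is done.

Besides the shell and the picture viewer there is one more tool, called after "Emit:" as name([rows], argument=value, ...), one row to a line, values as JSON. jog_arm: Moves the arm, as the interface text tells. Its arguments: {"type":"object","properties":{"deltas":{"type":"array"},"grip":{"type":"number"},"squeeze":{"type":"number"}},"required":["deltas"]}

```bash
mkdir -p pics; cat > h.py <<'E'
import numpy as np, cv2
from station import arm, grab_frame
def ray(f,u,v,z):
    H=f["img"].shape[0]; fl=H/2/np.tan(np.radians(f["vfov"])/2)
    R=np.array(f["rotation"]); R=R if R.shape==(3,3) else None
    d=R@np.array([(u-f["cx"])/fl,(v-f["cy"])/fl,1.]); o=np.array(f["xyz"])
    return o+d*(z-o[2])/d[2]
E
python3 - <<'E'
from h import *
for n in("top","scene"):
    f=grab_frame(n); cv2.imwrite(f"pics/{n}0.png",cv2.resize(f["img"][:,:,::-1],(800,600)))
    print(n,f["xyz"],np.round(f["rotation"],3),f["vfov"],f["cx"],f["cy"])
    cv2.imwrite(f"{n}_raw.png",f["img"][:,:,::-1])
print(arm.get_state())
E
```

```text
top [ 0.40603857 -0.01147027  1.05881694] [-2.99   0.017 -1.574] 52.766299595178474 253.99066578456288 192.72078277484516
scene [1.37423454 0.51932927 0.74706808] [-2.197 -0.024  2.147] 50.10429274147041 256.3130109812246 193.03488424016444
{'t': 0.1, 'q': array([ 1.51607822e+00,  3.59347888e-01,  1.11605819e-02, -3.02979716e-04,
       -1.22408385e+00, -2.88091050e-01]), 'qd': array([ 0.00048428, -0.00190587,  0.00187154,  0.00175031,  0.00223983,
       -0.00098726]), 'joint_efforts': array([-1.64471745e-03, -5.84161484e+01,  2.93753994e+01,  7.01564893e+00,
        1.01642171e-02, -4.62077446e-05]), 'eef_pos': array([0.22677742, 0.63531245, 0.22570067]), 'ee_rot': array([ 3.14009767e+00, -1.45975068e-04, -3.42912210e-01]), 'force': array([-0.28408185,  0.19188778, -0.15507524]), 'moment': array([0.00182793, 0.00619334, 0.00328155]), 'gripper_force': 0.0, 'width': 0.08810802225395165}
```

View pics/top0.png

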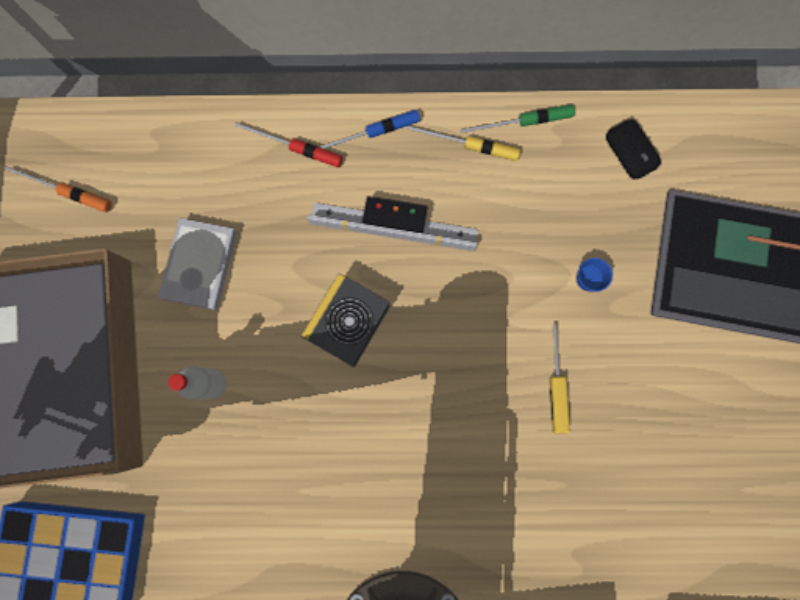

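View pics/scene0.png

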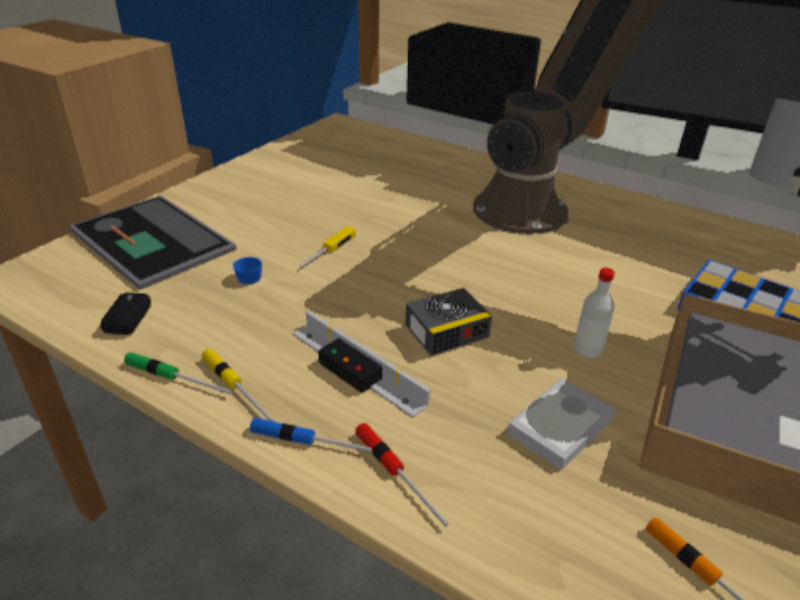

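The top view (800x600) shows the supply at about (347,320), its yellow stripe on the upper-left edge. The rail runs (310,212)–(478,245) with its marks near (345,225) and (437,240). The drive is at (200,262), spray at (195,382), tub at (594,274) and driver at (559,385). The scene view agrees.

```bash
cat >> h.py <<'E'
from scipy.spatial.transform import Rotation as Ro
def ray(f,u,v,z):
    fl=f["img"].shape[0]/2/np.tan(np.radians(f["vfov"])/2)
    d=Ro.from_rotvec(f["rotation"]).as_matrix()@np.array([(u-f["cx"])/fl,(v-f["cy"])/fl,1.]); o=np.array(f["xyz"])
    return (o+d*(z-o[2])/d[2])[:2]
def yellow(f):
    hsv=cv2.cvtColor(f["img"],cv2.COLOR_RGB2HSV)
    m=cv2.inRange(hsv,(20,140,60),(35,255,255))
    return m,cv2.findContours(m,cv2.RETR_EXTERNAL,cv2.CHAIN_APPROX_NONE)[0]
def supply(f=None,verbose=0,guess=None):
    """pose from the stripe: centre, yaw of +x"""
    f=f or grab_frame("top"); m,cs=yellow(f); best=None
    for c in cs:
        if len(c)<20: continue
        mm=np.zeros_like(m); cv2.drawContours(mm,[c],-1,255,-1); mm&=m
        v,u=np.nonzero(mm)
        P=np.array([ray(f,a,b,.055) for a,b in zip(u,v)],np.float32)
        (c0,wh,an)=cv2.minAreaRect(P); L,W=max(wh),min(wh)
        mc=P.mean(0); w,V=np.linalg.eigh(np.cov((P-mc).T)); e=V[:,1]
        if verbose: print("blob",np.round(mc,3),round(L,3),round(W,3),len(P))
        if .1<L<.15 and W<.03 and mc[0]>.35 and abs(mc[1])<.25: best=(mc,e,L,W)
    if best is None: return None
    mc,e,L,W=best; n=np.array([e[1],-e[0]])
    # +x side: supply body is dark, away from stripe
    return mc,n,L,W
E
python3 - <<'E'
from h import *
f=grab_frame("top"); print(supply(f,1))
m,cs=yellow(f)
for c in cs:
    if cv2.contourArea(c)>=0: 
        M=c[:,0].mean(0); p=ray(f,*M,.035)
        if .4<p[0]<.75: print(M,len(c),np.round(p,4), np.round(ray(f,*M,.02),4))
big=cv2.resize(f["img"][115:240,190:320],None,fx=6,fy=6*.8,interpolation=cv2.INTER_CUBIC)
cv2.imwrite("pics/crop.png",big[:,:,::-1])
E
```

```text
blob [ 3.673 -1.224] 0.642 0.22 371
blob [ 1.563 -0.375] 0.199 0.025 195
blob [2.516 0.093] 0.243 0.046 152
blob [2.267 0.099] 0.121 0.042 87
None
```

View pics/crop.png

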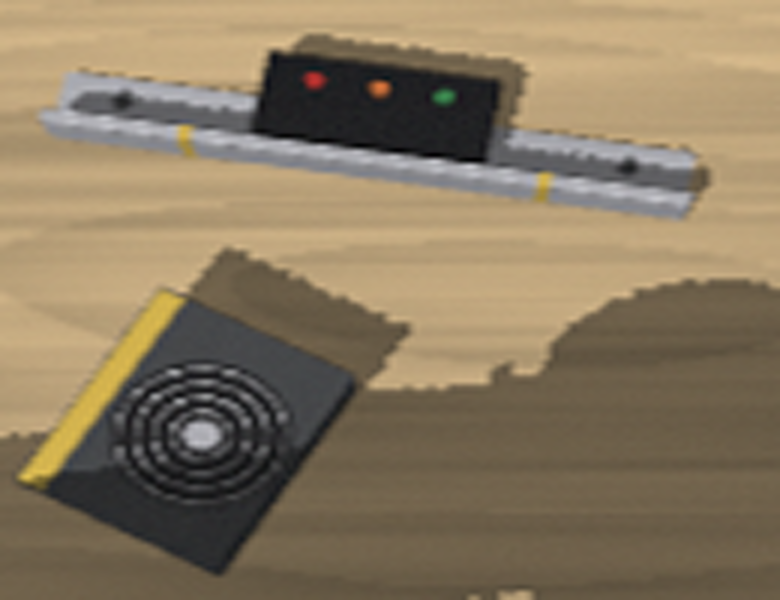

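```bash
sed -i 's/Ro.from_rotvec(f\["rotation"\])/Ro.from_euler("xyz",f["rotation"])/' h.py
python3 - <<'E'
from h import *
f=grab_frame("top"); print(supply(f,1)); st=arm.get_state(); print(st["t"])
m,cs=yellow(f)
for c in cs:
    v=c[:,0,1]; M=c[:,0].mean(0); p=ray(f,*M,.035)
    if .5<p[0]<.75 and len(c)<30: print(M,len(c),v.min(),v.max(),"top edge z35",np.round(ray(f,M[0],v.min()-.5,.035),4),"bottom z0",np.round(ray(f,M[0],v.max()+.5,0),4))
# other objects
for n,(u,v),z in [("spraycap",(177,382),.165),("spraybase",(210,382),.05),("tub",(594,274),.02),("drv c",(200,262),.026),("drv BL",(160,297),.026),("drv BR",(214,310),.026),("drv TR",(240,226),.026),("driver handle end",(561,432),.01),("supply near corner",(354,366),.055),("right corner",(389,302),.055)]:
    print(n,np.round(ray(f,u*.64,v*.64,z),3))
g=grab_frame("scene"); m,cs=yellow(g)
for c in cs:
    M=c[:,0].mean(0); p=ray(g,*M,.02)
    if .5<p[0]<.75 and abs(p[1])<.2 and len(c)>3:
        v=c[:,0,1]; u=c[:,0,0]; print("scene",M,len(c),np.round(ray(g,u[v.argmin()],v.min()-.5,.035),4),np.round(ray(g,*M,.035),4),np.round(ray(g,u[v.argmax()],v.max()+.5,.0),4))
E
```

```text
blob [ 0.389 -0.259] 0.088 0.026 368
blob [0.552 0.13 ] 0.12 0.011 195
blob [ 0.823 -0.184] 0.049 0.024 151
blob [ 0.838 -0.13 ] 0.03 0.024 86
(array([0.5521356 , 0.13005374], dtype=float32), array([0.50681949, 0.8620522 ]), 0.12046561390161514, 0.011362416669726372)
0.2
[280.  153.5] 10 151 156 top edge z35 [ 0.6785 -0.066 ] bottom z0 [ 0.6705 -0.0676]
[220.1 143.5] 10 141 146 top edge z35 [0.7079 0.0974] bottom z0 [0.7007 0.101 ]
spraycap [0.424 0.328]
spraybase [0.426 0.316]
tub [ 0.611 -0.338]
drv c [0.636 0.351]
drv BL [0.574 0.418]
drv BR [0.551 0.322]
drv TR [0.7   0.282]
driver handle end [ 0.341 -0.271]
supply near corner [0.452 0.076]
right corner [0.558 0.018]
scene [253.76190476 239.9047619 ] 21 [0.6982 0.0964] [0.7141 0.103 ] [0.701  0.0928]
scene [210.94444444 212.5       ] 18 [ 0.6684 -0.0674] [ 0.6878 -0.0559] [ 0.672  -0.0699]
scene [294.         206.06410256] 78 [0.4703 0.143 ] [0.5306 0.1195] [0.5487 0.0761]
```

```bash
cat >> h.py <<'E'
C0=np.array([.530,.092]); Y0=np.radians(59.5)
RF=np.array([.6854,.016]); RY=np.radians(-10.2)
def rows(targets):
    """targets [(x,y,z,yaw deg)] -> tool-frame rows"""
    s=arm.get_state(); p=np.array(s["eef_pos"]); y=s["ee_rot"][2]
    X=np.array([np.cos(y),np.sin(y),0]);Yv=np.array([np.sin(y),-np.cos(y),0])
    for t in targets:
        d=(np.array(t[:3])-p); dy=(y-np.radians(t[3])+np.pi)%(2*np.pi)-np.pi
        print([round(float(v),2) for v in (d@X/.06,d@Yv/.06,-d[2]/.06,np.degrees(dy)/5)])
E
python3 -c "
from h import *
rows([(.464,.161,.226,-30.5)])"
```

```text
[6.38, 6.12, 0.0, 2.17]
```

Emit:
jog_arm([
  [[0.7,0.7,0,0.3],[1.5,1.45,0,0.6],[2.3,2.2,0,0.9],[3.1,3.0,0,1.2],[3.9,3.75,0,1.5],[4.7,4.5,0,1.8],[5.5,5.3,0,2.0],[6.1,5.85,0,2.17]],
], grip=0)

```text
t: 1.25
eef_pos: [0.4494, 0.1894, 0.227]
ee_rot: [-3.141, -0.0, -0.532]
force: [1.0, 0.8, -0.1]
width: 0.0134
gripper_force: 0.0
```

```bash
python3 -c "
from h import *
rows([(.464,.161,.226,-30.5),(.464,.161,.018,-30.5)])"
```

```text
[0.45, 0.29, 0.02, 0.0]
[0.45, 0.29, 3.48, 0.0]
```

Emit:
jog_arm([
  [[0.45,0.29,0.3,0],[0.45,0.29,0.9,0],[0.45,0.29,1.5,0],[0.45,0.29,2.1,0],[0.45,0.29,2.7,0],[0.45,0.29,3.2,0],[0.45,0.29,3.48,0],[0.45,0.29,3.48,0]],
])

```text
t: 2.25
eef_pos: [0.4626, 0.1619, 0.0167]
ee_rot: [3.139, 0.001, -0.532]
force: [-0.4, -0.1, 0.9]
width: 0.0007
gripper_force: 0.0
```

```bash
cat >> h.py <<'E'
def plan(c,yaw,degs,off=26,lead=3,piv=50,gap=9.5,z=.018):
    """push +y face at body x=off(mm); rotate cw about body (-piv,0) by degs list"""
    R=lambda a:np.array([[np.cos(a),-np.sin(a)],[np.sin(a),np.cos(a)]])
    P=c+R(yaw)@np.array([-piv,0])/1e3; out=[]
    for d in degs:
        a=yaw-np.radians(d)
        t=P+R(a)@np.array([piv+off,62.5+gap])/1e3
        out.append((t[0],t[1],z,np.degrees(a)-90-(lead if d>0 else 0)))
    rows(out)
    return out
E
python3 -c "
from h import *
f=grab_frame('top');cv2.imwrite('pics/t1.png',cv2.resize(f['img'][100:292,120:376],(800,600))[:,:,::-1])
print(supply(f))
plan(C0,Y0,[0,2,4,6,8,11,14,17])"
```

```text
(array([0.557329 , 0.1267665], dtype=float32), array([0.50300941, 0.86428093]), 0.10721421241760254, 0.01051512360572815)
[0.35, 0.01, -0.01, 0.0]
[0.4, -0.03, -0.01, 1.0]
[0.44, -0.07, -0.01, 1.4]
[0.49, -0.11, -0.01, 1.8]
[0.54, -0.14, -0.01, 2.2]
[0.62, -0.19, -0.01, 2.8]
[0.7, -0.24, -0.01, 3.4]
[0.78, -0.28, -0.01, 4.0]
```

View pics/t1.png

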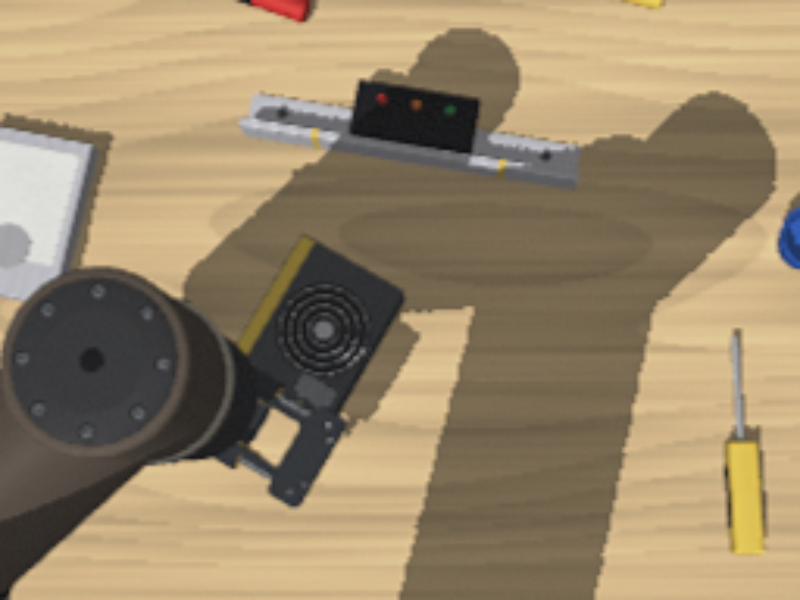

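The view shows the fingers down just left of the supply's near-left side, with the supply unmoved at crop (322,328). The wrist hides the stripe's lower end. I'm starting the push.

Emit:
jog_arm([
  [[0.2,0,0,0],[0.35,0,0,0.3],[0.4,-0.03,0,1.0],[0.45,-0.07,0,1.4],[0.5,-0.11,0,1.8],[0.54,-0.14,0,2.2],[0.62,-0.19,0,2.8],[0.7,-0.24,0,3.4]],
])

```text
t: 3.3
eef_pos: [0.5075, 0.1542, 0.0188]
ee_rot: [-3.14, 0.0, -0.832]
force: [-5.5, 5.3, 5.5]
width: 0.0006
gripper_force: 3.7
```

```bash
cat >> h.py <<'E'
def sup(f=None,pr=1):
    r=supply(f) 
    if r is None:
        f=grab_frame("top"); supply(f,1); return None
    return r
def pose(f=None,pr=1):
    """pose robust to the wrist hiding the stripe's +y end: uses -y end and direction"""
    f=f or grab_frame("top"); m,cs=yellow(f); best=None
    for c in cs:
        mm=np.zeros_like(m); cv2.drawContours(mm,[c],-1,255,-1); v,u=np.nonzero(mm&m)
        if len(u)<40: continue
        P=np.array([ray(f,a,b,.055) for a,b in zip(u,v)])
        mc=P.mean(0)
        if .42<mc[0]<.72 and -.12<mc[1]<.22 and (best is None or len(P)>len(best)): best=P
    if best is None: print("no stripe"); return
    mc=best.mean(0); w,V=np.linalg.eigh(np.cov((best-mc).T)); e=V[:,1]
    n=np.array([e[1],-e[0]])*1.
    if n[0]<0 and abs(n[0])>.3 or (abs(n[0])<=.3 and n[1]<0): n=-n
    yv=np.array([-n[1],n[0]]); s=(best-mc)@yv
    L=s.max()-s.min()
    ymid = (s.max()+s.min())/2 if L>.117 else s.min()-.002+.0625
    c=mc+yv*ymid-.044*n; yaw=np.arctan2(n[1],n[0])
    R=np.array([np.cos(RY),np.sin(RY)]); q=c+.05*n-RF
    if pr: print("c",np.round(c,4),"yaw",round(np.degrees(yaw),1),"L",round(L,3),"| rail: err deg",round(np.degrees(yaw-RY),1),"x",round(q@R,4),"y",round(q@[-R[1],R[0]],4),"t",round(arm.get_state()["t"],2))
    return c,yaw
E
python3 -c "
from h import *
c,y=pose()
plan(c,y,[0,2,4,7,10,13,16,19])"
```

```text
c [0.5413 0.0822] yaw 47.0 L 0.092 | rail: err deg 57.2 x -0.1265 y 0.0816 t 3.35
[0.03, 0.07, 0.01, -0.95]
[0.07, 0.02, 0.01, 0.05]
[0.11, -0.02, 0.01, 0.45]
[0.18, -0.08, 0.01, 1.05]
[0.25, -0.14, 0.01, 1.65]
[0.32, -0.2, 0.01, 2.25]
[0.4, -0.25, 0.01, 2.85]
[0.48, -0.29, 0.01, 3.45]
```

Emit:
jog_arm([
  [[0.06,0,0,0.2],[0.12,-0.02,0,0.6],[0.2,-0.08,0,1.2],[0.27,-0.13,0,1.8],[0.34,-0.18,0,2.4],[0.42,-0.22,0,3.0],[0.49,-0.26,0,3.5],[0.55,-0.29,0,4.0]],
])

```text
t: 4.35
eef_pos: [0.5433, 0.1419, 0.0187]
ee_rot: [-3.139, 0.001, -1.18]
force: [-2.3, 5.7, 3.1]
width: 0.0003
gripper_force: 3.1
```

```bash
python3 -c "
from h import *
c,y=pose()
plan(c,y,[0,2,4,7,10,13,16,19])"
```

```text
c [0.5525 0.063 ] yaw 28.4 L 0.096 | rail: err deg 38.6 x -0.1 y 0.0539 t 4.4
[0.03, 0.06, 0.01, -1.22]
[0.07, 0.01, 0.01, -0.22]
[0.11, -0.03, 0.01, 0.18]
[0.18, -0.09, 0.01, 0.78]
[0.25, -0.15, 0.01, 1.38]
[0.32, -0.21, 0.01, 1.98]
[0.4, -0.26, 0.01, 2.58]
[0.47, -0.31, 0.01, 3.18]
```

Emit:
jog_arm([
  [[0.06,0,0,0.2],[0.12,-0.03,0,0.5],[0.19,-0.09,0,1.0],[0.26,-0.15,0,1.6],[0.33,-0.21,0,2.2],[0.41,-0.26,0,2.8],[0.48,-0.31,0,3.3],[0.53,-0.34,0,3.7]],
])

```text
t: 5.4
eef_pos: [0.5745, 0.1203, 0.0188]
ee_rot: [-3.139, 0.002, -1.501]
force: [-1.4, 6.5, 3.3]
width: 0.0007
gripper_force: 3.0
```

```bash
python3 -c "
from h import *
c,y=pose()
plan(c,y,[0,2,4,7,10,13,16,19])"
```

```text
c [0.5582 0.0431] yaw 9.6 L 0.095 | rail: err deg 19.8 x -0.0829 y 0.0211 t 5.45
[0.02, 0.05, 0.01, -1.14]
[0.06, 0.0, 0.01, -0.14]
[0.11, -0.04, 0.01, 0.26]
[0.17, -0.1, 0.01, 0.86]
[0.24, -0.16, 0.01, 1.46]
[0.31, -0.22, 0.01, 2.06]
[0.39, -0.27, 0.01, 2.66]
[0.47, -0.32, 0.01, 3.26]
```

```bash
python3 -c "
from h import *
rows([(.574,.14,.019,-86),(.574,.14,.1,-86),(.467,.0595,.1,-10.2),(.467,.0595,.018,-10.2)])"
```

```text
[-0.33, -0.01, -0.0, -0.02]
[-0.33, -0.01, -1.35, -0.02]
[0.89, 1.86, -1.35, -15.18]
[0.89, 1.86, 0.01, -15.18]
```

Emit:
jog_arm([
  [[-0.33,0,0,0],[-0.33,0,-0.7,-1],[-0.33,0,-1.35,-3],[-0.1,0.4,-1.35,-5],[0.2,0.8,-1.35,-7],[0.5,1.2,-1.35,-9],[0.75,1.6,-1.35,-11],[0.89,1.86,-1.35,-13]],
])

```text
t: 6.45
eef_pos: [0.464, 0.058, 0.0988]
ee_rot: [3.141, 0.0, -0.36]
force: [0.2, 0.1, 0.1]
width: 0.0003
gripper_force: 0.0
```

Emit:
jog_arm([
  [[0,0,0,-2.18],[0,0,0,-2.18]],
], grip=60)

```text
t: 6.7
eef_pos: [0.4652, 0.0588, 0.0989]
ee_rot: [3.141, -0.0, -0.176]
force: [0.1, -0.4, -0.5]
width: 0.0152
gripper_force: 0.0
```

```bash
python3 -c "
from h import *
pose()
rows([(.467,.0595,.018,-10.2)])"
```

```text
c [0.5587 0.0425] yaw 8.8 L 0.085 | rail: err deg 19.0 x -0.0822 y 0.0199 t 6.75
[0.02, -0.02, 1.35, -0.01]
```

Emit:
jog_arm([
  [[0,0,0,0],[0,0,0.3,0],[0,0,0.7,0],[0,0,1.1,0],[0,0,1.35,0],[0.1,0,1.35,0],[0.2,0,1.35,0],[0.25,0,1.35,0]],
])

```text
t: 7.75
eef_pos: [0.4813, 0.056, 0.0185]
ee_rot: [-3.141, -0.001, -0.177]
force: [-0.2, 0.1, -1.4]
width: 0.0599
gripper_force: 0.0
```

```bash
python3 -c "
from h import *
f=grab_frame('top');cv2.imwrite('pics/t2.png',cv2.resize(f['img'][100:292,120:376],(800,600))[:,:,::-1])
pose(f)"
```

```text
c [0.5585 0.0438] yaw 8.9 L 0.07 | rail: err deg 19.1 x -0.0826 y 0.0212 t 7.8
```

View pics/t2.png

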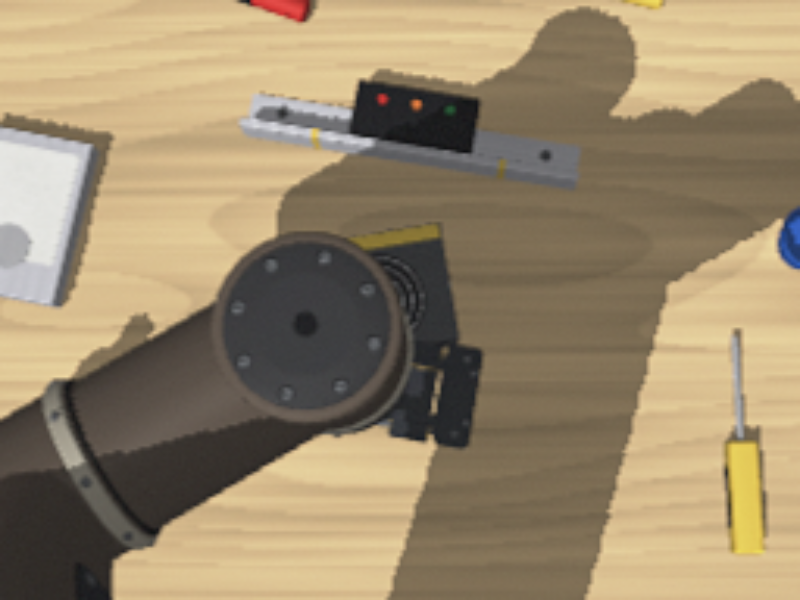

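The wrist covers the left part of the supply and the fingers stand behind it. The right part of the stripe is at crop (400,238), and the bystanders are unmoved. I'm pushing the back-left corner forward until it sits flush on both fingers.

Emit:
jog_arm([
  [[0.1,0,0,0],[0.2,0,0,0],[0.3,0,0,0],[0.38,0,0,0],[0.46,0,0,0],[0.54,0,0,0],[0.6,0,0,0],[0.65,0,0,0]],
])

```text
t: 8.8
eef_pos: [0.5177, 0.0493, 0.0182]
ee_rot: [-3.141, 0.001, -0.176]
force: [-6.9, 5.8, 5.0]
width: 0.06
gripper_force: 4.0
```

```bash
python3 -c "
from h import *
pose()
c=arm.get_state()['eef_pos'][:2]-RF; R=np.array([np.cos(RY),np.sin(RY)]);print(c@R,c@[-R[1],R[0]])"
```

```text
c [0.5855 0.029 ] yaw -5.5 L 0.051 | rail: err deg 4.7 x -0.0508 y -0.0008 t 8.85
-0.17059886037133798 0.0031443759168561618
```

Emit:
jog_arm([
  [[0.05,0,0,0],[0.1,0,0,0],[0.15,0,0,0],[0.2,0,0,0],[0.2,0,0,0],[0.2,0,0,0]],
])

```text
t: 9.6
eef_pos: [0.5298, 0.0472, 0.0181]
ee_rot: [-3.141, 0.001, -0.176]
force: [-3.5, 3.9, 1.6]
width: 0.0601
gripper_force: 2.2
```

```bash
python3 -c "
from h import *
pose()
g=grab_frame('scene'); pose(g)
cv2.imwrite('pics/s2.png',cv2.resize(g['img'][150:290,150:350],(800,560))[:,:,::-1])
c=arm.get_state()['eef_pos'][:2]-RF; R=np.array([np.cos(RY),np.sin(RY)]);print(c@R,c@[-R[1],R[0]])"
```

```text
c [0.5913 0.0225] yaw -8.0 L 0.052 | rail: err deg 2.2 x -0.0438 y -0.0084 t 9.65
c [0.5891 0.0198] yaw -6.7 L 0.122 | rail: err deg 3.5 x -0.0455 y -0.0102 t 9.7
-0.15862749165393336 0.003131980830611277
```

View pics/s2.png

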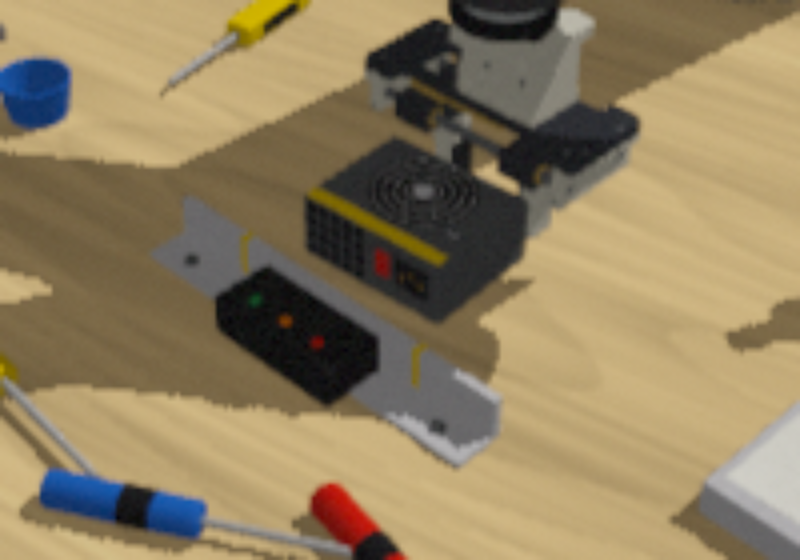

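The scene crop shows the supply nearly square, its stripe running (315,192)–(445,260), between the marks at (247,250) and (418,365) but slightly to the right. I'll correct this sideways from the right with both fingers, then push it home.

```bash
python3 -c "
from h import *
rows([(.510,.051,.018,-10.2),(.51,.051,.1,-10.2),(.573,-.0705,.1,-100.2),(.573,-.0705,.018,-100.2)])"
```

```text
[-0.34, -0.0, 0.0, 0.02]
[-0.34, -0.0, -1.37, 0.02]
[1.05, 1.8, -1.37, 18.02]
[1.05, 1.8, 0.0, 18.02]
```

Emit:
jog_arm([
  [[-0.34,0,0,0],[-0.34,0,-0.7,0],[-0.34,0,-1.37,2],[-0.1,0.3,-1.37,4],[0.2,0.7,-1.37,6],[0.5,1.1,-1.37,8],[0.8,1.5,-1.37,10],[1.05,1.8,-1.37,12]],
])

```text
t: 10.7
eef_pos: [0.574, -0.0717, 0.1004]
ee_rot: [-3.141, -0.0, -1.23]
force: [-0.2, 1.1, -0.0]
width: 0.0598
gripper_force: 0.0
```

Emit:
jog_arm([
  [[0,0,0,2],[0,0,0,4],[0,0,0,6],[0,0,0,6]],
], grip=40)

```text
t: 11.2
eef_pos: [0.5735, -0.0706, 0.1003]
ee_rot: [-3.141, 0.0, -1.746]
force: [-0.3, 0.1, -0.5]
width: 0.0401
gripper_force: 0.0
```

```bash
python3 -c "
from h import *
pose();pose(grab_frame('scene'))
rows([(.573,-.0705,.1,-100.2),(.573,-.0705,.018,-100.2)])"
```

```text
no stripe
c [0.5895 0.0191] yaw -6.6 L 0.123 | rail: err deg 3.6 x -0.0451 y -0.0108 t 11.3
[0.0, 0.01, 0.0, 0.07]
[0.0, 0.01, 1.37, 0.07]
```

Emit:
jog_arm([
  [[0,0,0.5,0],[0,0,1.0,0],[0,0,1.37,0],[-0.15,0,1.37,0],[-0.27,0,1.37,0],[-0.36,0,1.37,0],[-0.44,0,1.37,0],[-0.5,0,1.37,0]],
])

```text
t: 12.3
eef_pos: [0.5783, -0.0412, 0.0186]
ee_rot: [3.141, -0.001, -1.746]
force: [-0.5, -4.5, -0.5]
width: 0.0401
gripper_force: 2.9
```

```bash
python3 -c "
from h import *
pose();pose(grab_frame('scene'))
c=arm.get_state()['eef_pos'][:2]-RF; R=np.array([np.cos(RY),np.sin(RY)]);print(c@R,c@[-R[1],R[0]])"
```

```text
no stripe
c [0.595  0.0334] yaw -10.1 L 0.12 | rail: err deg 0.1 x -0.042 y 0.0012 t 12.4
-0.09511646833433379 -0.07486225793682857
```

```bash
python3 -c "
from h import *
rows([(.575,-.056,.1,-100.2),(.521,.0456,.1,-10.2)])"
```

```text
[0.26, 0.01, -1.36, 0.03]
[-1.25, 1.2, -1.36, -17.97]
```

Emit:
jog_arm([
  [[0.26,0,0,0],[0.26,0,-0.7,0],[0.26,0,-1.36,-2],[0,0.3,-1.36,-4],[-0.4,0.6,-1.36,-6],[-0.8,0.9,-1.36,-8],[-1.1,1.1,-1.36,-10],[-1.25,1.2,-1.36,-12]],
])

```text
t: 13.4
eef_pos: [0.5213, 0.0462, 0.1001]
ee_rot: [-3.139, -0.001, -0.693]
force: [-0.8, -0.5, -0.2]
width: 0.0398
gripper_force: 0.0
```

Emit:
jog_arm([
  [[0,0,0,-2],[0,0,0,-4],[0,0,0,-5.97],[0,0,0,-5.97]],
], grip=60)

```text
t: 13.9
eef_pos: [0.5215, 0.0452, 0.0998]
ee_rot: [-3.141, -0.001, -0.18]
force: [0.0, -0.6, 1.2]
width: 0.0599
gripper_force: 0.0
```

```bash
python3 -c "
from h import *
pose();pose(grab_frame('scene'))
rows([(.521,.0456,.1,-10.2),(.521,.0456,.018,-10.2)])"
```

```text
c [0.5951 0.0315] yaw -9.7 L 0.039 | rail: err deg 0.5 x -0.0416 y -0.0004 t 13.95
c [0.5943 0.0325] yaw -10.0 L 0.122 | rail: err deg 0.2 x -0.0425 y 0.0002 t 14.0
[-0.01, -0.0, -0.01, -0.06]
[-0.01, -0.0, 1.36, -0.06]
```

Emit:
jog_arm([
  [[0,0,0.5,0],[0,0,1.0,0],[0,0,1.36,0],[0.15,0,1.36,0],[0.27,0,1.36,0],[0.37,0,1.36,0],[0.47,0,1.36,0],[0.57,0,1.36,0]],
])

```text
t: 15.0
eef_pos: [0.5536, 0.0389, 0.0184]
ee_rot: [3.141, 0.002, -0.18]
force: [-6.6, 0.9, 2.7]
width: 0.0598
gripper_force: 3.6
```

Emit:
jog_arm([
  [[0.06,0,0,0],[0.12,0,0,0],[0.18,0,0,0],[0.22,0,0,0],[0.25,0,0,0],[0.25,0,0,0]],
])

```text
t: 15.75
eef_pos: [0.5685, 0.0363, 0.0184]
ee_rot: [3.141, 0.002, -0.18]
force: [-5.0, -0.0, 2.4]
width: 0.0602
gripper_force: 2.8
```

```bash
python3 -c "
from h import *
pose(grab_frame('scene'))
c=arm.get_state()['eef_pos'][:2]-RF; R=np.array([np.cos(RY),np.sin(RY)]);print(c@R,c@[-R[1],R[0]])"
```

```text
c [0.6274 0.026 ] yaw -10.4 L 0.122 | rail: err deg -0.2 x -0.0089 y -0.0006 t 15.8
-0.11861617779700118 -0.0007390681163597992
```

Emit:
jog_arm([
  [[0.03,0,0,0],[0.06,0,0,0],[0.09,0,0,0],[0.12,0,0,0],[0.13,0,0,0],[0.13,0,0,0]],
])

```text
t: 16.55
eef_pos: [0.5748, 0.035, 0.0184]
ee_rot: [3.141, 0.004, -0.18]
force: [-11.9, 3.2, 6.4]
width: 0.0605
gripper_force: 6.1
```

Emit:
jog_arm([
  [[0.01,0,0,0],[0.02,0,0,0],[0.03,0,0,0],[0.03,0,0,0]],
])

```text
t: 17.05
eef_pos: [0.5748, 0.0349, 0.0184]
ee_rot: [3.14, 0.006, -0.18]
force: [-19.3, 7.1, 13.4]
width: 0.0598
gripper_force: 10.2
```

```bash
python3 -c "
from h import *
pose(grab_frame('scene'))
c=arm.get_state()['eef_pos'][:2]-RF; R=np.array([np.cos(RY),np.sin(RY)]);print(c@R,c@[-R[1],R[0]])"
```

```text
c [0.6336 0.0242] yaw -10.0 L 0.122 | rail: err deg 0.2 x -0.0024 y -0.0009 t 17.1
-0.11221923872545457 -0.0010183072609075347
```

The force rose while the tip stopped moving, so the supply is against the rail. I'm backing off, lifting and checking.

Emit:
jog_arm([
  [[-0.05,0,0,0],[-0.25,0,0,0],[-0.5,0,0,0],[-1.0,0,-0.3,0],[-1.6,0,-1.0,0],[-1.8,0,-1.9,0],[-1.8,0,-2.5,0],[-1.8,0,-2.5,0]],
])

```text
t: 18.1
eef_pos: [0.474, 0.0552, 0.1713]
ee_rot: [-3.137, -0.006, -0.178]
force: [-0.2, 0.6, -0.6]
width: 0.0598
gripper_force: 0.0
```

```bash
python3 -c "
from h import *
f=grab_frame('top');pose(f)
g=grab_frame('scene');pose(g)
a=cv2.resize(f['img'][100:250,120:376],(800,469)); cv2.imwrite('pics/t3.png',a[:,:,::-1])
b=cv2.resize(g['img'][150:290,150:350],(800,560));cv2.imwrite('pics/s3.png',b[:,:,::-1])"
```

```text
c [0.6337 0.0233] yaw -10.0 L 0.119 | rail: err deg 0.2 x -0.0022 y -0.0019 t 18.15
c [0.6336 0.0245] yaw -9.9 L 0.122 | rail: err deg 0.3 x -0.0025 y -0.0006 t 18.2
```

View pics/t3.png

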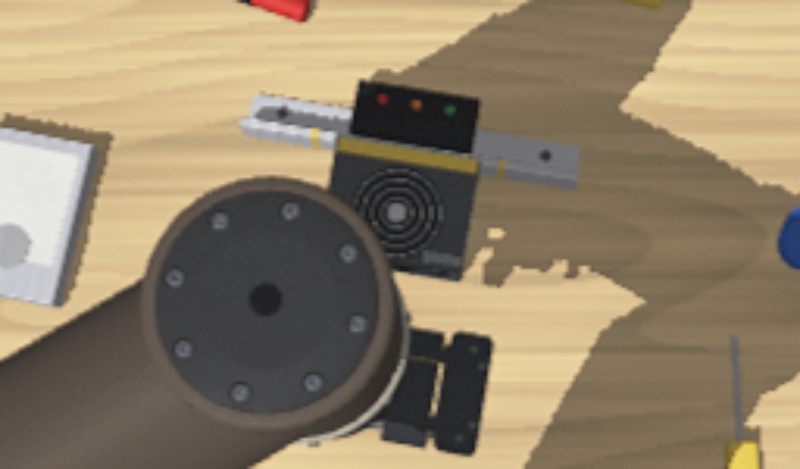

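View pics/s3.png

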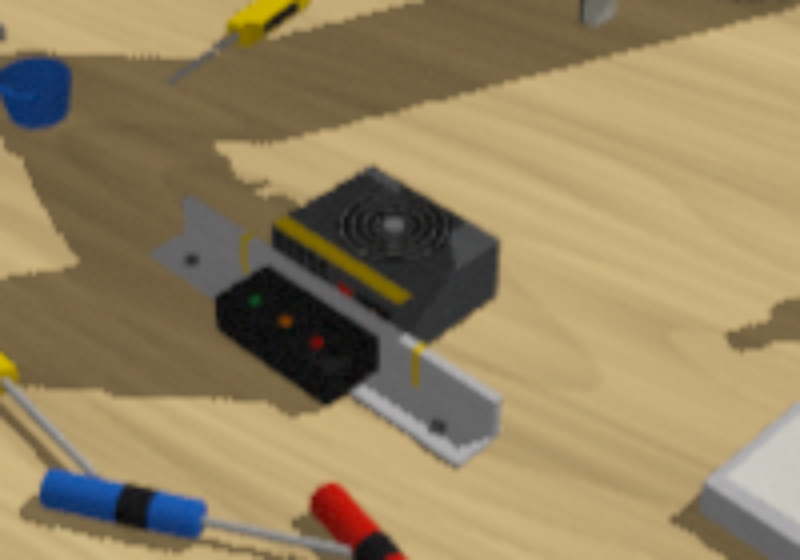

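Both views show the supply flat against the rail: in the top crop its stripe runs (340,145)–(477,165), centred between the marks at (317,138) and (500,168). The bystanders have not moved and the arm is clear.

```bash
python3 -c "
from h import *
print(arm.job_done())"
```

```text
the job is handed in; nothing more can be done
None
```

I handed the job in at about 18 s: the supply was walked round square to the rail about 42 mm clear, then pushed home flat (about 0.3° off parallel, within 2 mm of centre by camera), with no bystander seen to move; no verdict was returned.

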